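# Heft the lidded boxes and take out the steel blank

## Task

One of these three identical closed wooden boxes holds a steel turning blank; the other two hold only light beech ones. Lift the boxes to feel which is heavy, set them back upright on the bench, slide open the lid of the heavy one only, and take the steel blank out and set it gently in the steel parts tray. Always keep the boxes upright, leave the two light boxes shut and do not disturb the other things lying on the bench.

Things in the scene. Friction and masses are not known exactly. Their poses are not given: they have to be found in the camera images.
- box_1_center (a point): Centre, half-way up, of one of three loose look-alike closed wooden boxes, 130 mm (x, the way the lid slides open) x 58 mm (y) x 64 mm high, walls 7 mm. Grip it across the 58 mm, at half height. Which box is heavy differs every time: the heavy one weighs 0.6 to 0.8 kg in all, the light ones 0.25 to 0.4 kg.
- lid_1 (a joint): Travel of box 1's flat sliding lid along the box's +x, m: 0 shut, 0.105 fully open. It slides easily (about 0.6 N) and stays where it is left; the box stays put on the bench while the lid is pushed.
- lid_1_rail (a point): Centre of the finger rail on box 1's lid: 10 mm (x) x 36 mm (y) x 16 mm high; its foot (the lid's upper side) is 59 mm and its top 75 mm above the bench. Moves with the lid; shut, it is 25 mm from the box centre toward the box's -x. Push its -x face toward +x to open. The side walls, 44 mm apart, stand 5 mm higher than the lid.
- liner_1: Cork pad on the floor in box 1; same axes. Origin: the point, 5 mm over the bench and 10 mm from the box centre toward -x, above which the round blank stands upright (within 2 mm). Blank: 40 mm diameter, from 8 to 52 mm over the bench; steel, 0.43 kg, or beech, 0.05 kg. With the lid fully open 28 mm is free on its -x side and 36 mm on +x: grip it along x.
- box_2_center (a point): Centre, half-way up, of one of three loose look-alike closed wooden boxes, 130 mm (x, the way the lid slides open) x 58 mm (y) x 64 mm high, walls 7 mm. Grip it across the 58 mm, at half height. Which box is heavy differs every time: the heavy one weighs 0.6 to 0.8 kg in all, the light ones 0.25 to 0.4 kg.
- lid_2 (a joint): Travel of box 2's flat sliding lid along the box's +x, m: 0 shut, 0.105 fully open. It slides easily (about 0.6 N) and stays where it is left; the box stays put on the bench while the lid is pushed.
- lid_2_rail (a point): Centre of the finger rail on box 2's lid: 10 mm (x) x 36 mm (y) x 16 mm high; its foot (the lid's upper side) is 59 mm and its top 75 mm above the bench. Moves with the lid; shut, it is 25 mm from the box centre toward the box's -x. Push its -x face toward +x to open. The side walls, 44 mm apart, stand 5 mm higher than the lid.
- liner_2: Cork pad on the floor in box 2; same axes. Origin: the point, 5 mm over the bench and 10 mm from the box centre toward -x, above which the round blank stands upright (within 2 mm). Blank: 40 mm diameter, from 8 to 52 mm over the bench; steel, 0.43 kg, or beech, 0.05 kg. With the lid fully open 28 mm is free on its -x side and 36 mm on +x: grip it along x.
- box_3_center (a point): Centre, half-way up, of one of three loose look-alike closed wooden boxes, 130 mm (x, the way the lid slides open) x 58 mm (y) x 64 mm high, walls 7 mm. Grip it across the 58 mm, at half height. Which box is heavy differs every time: the heavy one weighs 0.6 to 0.8 kg in all, the light ones 0.25 to 0.4 kg.
- lid_3 (a joint): Travel of box 3's flat sliding lid along the box's +x, m: 0 shut, 0.105 fully open. It slides easily (about 0.6 N) and stays where it is left; the box stays put on the bench while the lid is pushed.
- lid_3_rail (a point): Centre of the finger rail on box 3's lid: 10 mm (x) x 36 mm (y) x 16 mm high; its foot (the lid's upper side) is 59 mm and its top 75 mm above the bench. Moves with the lid; shut, it is 25 mm from the box centre toward the box's -x. Push its -x face toward +x to open. The side walls, 44 mm apart, stand 5 mm higher than the lid.
- liner_3: Cork pad on the floor in box 3; same axes. Origin: the point, 5 mm over the bench and 10 mm from the box centre toward -x, above which the round blank stands upright (within 2 mm). Blank: 40 mm diameter, from 8 to 52 mm over the bench; steel, 0.43 kg, or beech, 0.05 kg. With the lid fully open 28 mm is free on its -x side and 36 mm on +x: grip it along x.
- tray: Open rectangular dark steel parts tray fixed on the bench, 120 x 110 x 26 mm outside, 4 mm walls and floor; origin at the centre of its underside.
- offcut_b_center (a point): Centre of a bystander to leave alone: oak offcut lying on the bench, 30 x 60 x 26 mm.
- pencil_center (a point): Centre of a bystander to leave alone: pencil lying on the bench, 162 mm long, 7 mm thick.
- dowel_0_center (a point): Centre of a bystander to leave alone: square beech peg lying on the bench, 10 x 70 x 10 mm.

How it is judged:
By the outcome, as a careful person would: the job done as asked, in the order asked, and still so for the second after the job is handed in, with the robot touching nothing.
It also fails if it takes over 72 s, if anything falls off the work surface, if the arm or the gripper's body presses on something with over 40 N, if the wrist force passes 120 N, or if a joint passes its speed limit or range.

## Robot

A 6-joint arm with a two-finger parallel gripper is mounted at the origin on a cart in front of the work surface, level with it; the furniture and walls round the work are solid. World frame = base frame: x ahead of the robot, y to its left, z up, the work surface at z = 0. Lengths are in m, angles in degrees, forces in N, time in s.
With the tool pointing down it reaches from about 0.325 to 0.85 m from the base axis. Payload 15.5 kg.
Tool frame: the origin (TCP) lies midway between the tips of the shut fingers; the grasp point (between the pads) lies 19 mm behind it; y points along the fingers, x is the direction in which the jaws open and shut, and the axes are right-handed (so a half turn about y gives the same grasp; the last joint's range is limited). The gripper opens to 91 mm and grips with 3 to 60 N. Pads are 32 mm wide; open, the fingers measure 118 mm over their backs; the gripper's body (76 mm by 178 mm) begins 60 mm behind the grasp point.
Start: joints at [62.195, 28.281, 77.091, -0, 74.628, -5.472], TCP at [0.237, 0.578, 0.214] pointing down, gripper open.
Joint ranges: [-166.48, 166.48], [-47.26, 123.95], [12.59, 153.08], [-70.14, 250.14], [6.76, 159.57], [-176.63, 176.63]. Speed limits (degrees/s): [108.29, 108.29, 147.25, 172.46, 172.46, 172.46].

## Interface

Orientations are given as a 3x3 rotation matrix whose columns are the frame's x, y, z axes.
In Python, from bench import ctrl gives the robot as it stands. The module is installed in compiled form; this text tells all that it offers. Calls block until the motion is done:
- ctrl.goto(position, orientation): joint-space move of the TCP to a pose.
- ctrl.move_l(position, vel=0.15, ori=None, contact_N=None): straight line of the TCP; ori=None keeps the orientation; vel is the mean speed in m/s. With contact_N (N) it stops when the force on the tool has changed by that much, and returns True; else False.
- ctrl.movej(angles): joint-space move.
- ctrl.command_gripper(opening): opening from 0.0 (shut) to 1.0 (fully open); the grip force is fixed at half the most; returns when the fingers have stopped.
- ctrl.sleep(seconds).
- ctrl.ik(position, orientation): joint angles nearest the present ones, or None.
- ctrl.read_camera(name): name is "scene" or "top" or "wrist"; returns the picture (420x560x3 uint8, blue, green, red); there is no depth.
- ctrl.camera_params(name): a dict with "fx", "fy", "cx", "cy" (pixels), "pose" (4x4, takes a point from camera to world coordinates); the wrist camera has in their place "T_tool_cam" (4x4, takes a point from camera to tool coordinates, whose origin is the TCP and whose axes are the tool frame's). Camera axes: x right, y up, looking along -z (the intrinsics and any distortion apply to the point x, -y, -z); pixel columns grow to the right and rows downward; lengths in m; the calibration is good to about 2 mm. A picture is of the moment at which its call begins: read the wrist's pose just before it. camera_params takes no time and is no camera call.
A pose or a line that the arm cannot do raises ctrl.MotionError and nothing moves.
- ctrl.sign_off(): hands the job in, once; it reports no verdict.
Readings, each from a call of its own:
- ctrl.current_t(): time.
- ctrl.current_q(): joint angles.
- ctrl.current_dq(): joint speeds.
- ctrl.current_effort(): joint torques, N m.
- ctrl.current_tool_pos(): TCP position.
- ctrl.current_eef_rot(): TCP orientation.
- ctrl.current_contact_force(): force on the tool from outside, world axes, zero at the start.
- ctrl.current_wrist_torque(): the same for the moment, N m.
- ctrl.current_grip_width(): opening from 0.0 (shut) to 1.0 (fully open).
Only numpy, scipy, OpenCV 4.12 (cv2) and the standard library are available. Lean on these libraries where they do the work, as an engineer would, in place of code of your own. Each camera call takes 0.05 s, during which the arm holds its last target. There are 200 camera calls.

## Working session

There is one attempt and no reset: what is moved stays moved. The work goes in short steps, each a Python script; the robot and the scene stay as the last script left them, time stands still between calls to the robot, and variables do not carry over. Pictures are saved under pics/ and viewed, about 8 in all and at most 12, crops included, and the job is handed in when it is done.

```bash
mkdir -p pics
python3 - <<'E'
from bench import ctrl
import cv2,numpy as np
np.set_printoptions(precision=4,suppress=True)
for n in("scene","top"):
    cv2.imwrite(f"pics/{n}0.png",ctrl.read_camera(n)); print(n,ctrl.camera_params(n))
print(ctrl.camera_params("wrist"))
print(ctrl.current_t(),ctrl.current_tool_pos(),ctrl.current_eef_rot())
E
```

```text
scene {'fx': 539.5047721009967, 'fy': 539.5047721009967, 'cx': 268.60166712847376, 'cy': 210.64768420058115, 'pose': array([[ 0.8419,  0.3064, -0.4442,  0.1127],
       [-0.5393,  0.5044, -0.6743, -0.5901],
       [ 0.0174,  0.8073,  0.5899,  0.6376],
       [ 0.    ,  0.    ,  0.    ,  1.    ]])}
top {'fx': 443.27027232235275, 'fy': 443.27027232235275, 'cx': 272.94899765341046, 'cy': 214.78149906157105, 'pose': array([[ 0.0019,  0.9985, -0.0553,  0.502 ],
       [-0.9999,  0.0011, -0.0137,  0.0487],
       [-0.0136,  0.0553,  0.9984,  1.0173],
       [ 0.    ,  0.    ,  0.    ,  1.    ]])}
{'fx': 320.6803646582746, 'fy': 320.6803646582746, 'cx': 278.4214407020042, 'cy': 211.70405391094803, 'T_tool_cam': array([[ 1.    ,  0.0002, -0.0009, -0.0002],
       [-0.0009,  0.2783, -0.9605, -0.1708],
       [ 0.0001,  0.9605,  0.2783,  0.0793],
       [ 0.    ,  0.    ,  0.    ,  1.    ]])}
0.1 [0.2373 0.5778 0.2134] [[ 0.38   -0.0005 -0.925 ]
 [ 0.925  -0.001   0.38  ]
 [-0.0011 -1.      0.0001]]
```

View pics/top0.png

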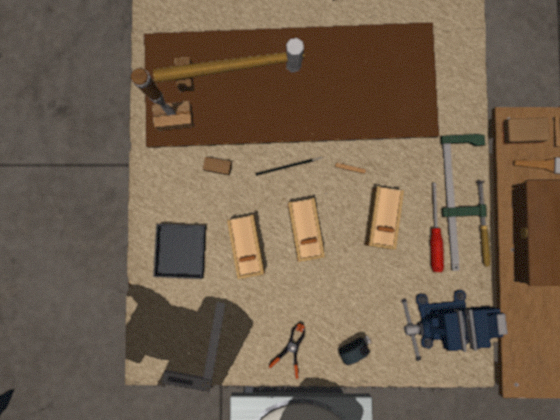

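View pics/scene0.png

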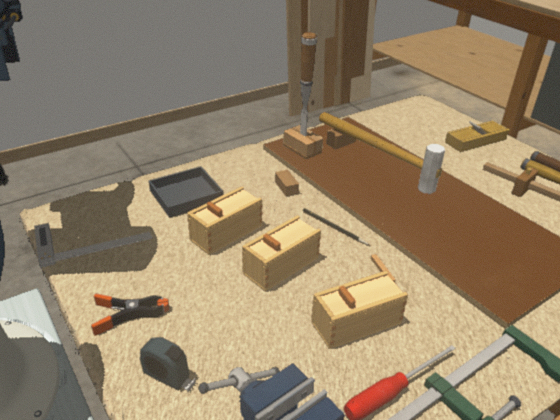

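The top view shows the boxes at about (246,245), (306,228) and (385,216), with the rails toward the image bottom (-x). The tray is at (180,250), the offcut at (217,166), the pencil at (285,167) and the peg at (350,168). The scene view agrees with this.

```bash
cat > h.py <<'E'
from bench import ctrl
import cv2,numpy as np
np.set_printoptions(precision=4,suppress=True)
def camera(n):
    p=ctrl.camera_params(n)
    if n!="wrist": T=p["pose"]
    else:
        W=np.eye(4);W[:3,:3]=ctrl.current_eef_rot();W[:3,3]=ctrl.current_tool_pos();T=W@p["T_tool_cam"]
    return p,T,ctrl.read_camera(n)
def ray(p,T,uv,z):
    uv=np.atleast_2d(uv).astype(float)
    d=np.c_[(uv[:,0]-p["cx"])/p["fx"],-(uv[:,1]-p["cy"])/p["fy"],-np.ones(len(uv))]@T[:3,:3].T
    return T[:3,3]+d*((z-T[2,3])/d[:,2])[:,None]
def proj(p,T,X):
    c=(np.atleast_2d(X)-T[:3,3])@T[:3,:3]
    return np.c_[p["cx"]-p["fx"]*c[:,0]/c[:,2],p["cy"]+p["fy"]*c[:,1]/c[:,2]]
def ori(a):  # tool down, jaw axis at world azimuth a (deg)
    a=np.radians(a);x=np.array([np.cos(a),np.sin(a),0]);y=np.array([0,0,-1.])
    return np.c_[x,y,np.cross(x,y)]
def best(pos,a):  # the half-turn needing least last-joint travel
    q0=np.array(ctrl.current_q());c=[]
    for k in(0,180):
        q=ctrl.ik(pos,ori(a+k))
        if q is not None:c.append((np.abs(np.array(q)-q0).max(),a+k,q))
    return min(c,key=lambda t:t[0])
E
python3 - <<'E'
from h import *
p,T,im=camera("top")
hsv=cv2.cvtColor(im,cv2.COLOR_BGR2HSV)
for n,(u,v) in dict(A=(246,245),B=(306,228),C=(385,216),bg=(330,270),tray=(180,250)).items(): print(n,hsv[v+ (0 if n in('bg','tray') else -12),u],hsv[v-6,u])
m=cv2.inRange(hsv,(8,90,150),(22,255,255)); m[:180]=0;m[275:]=0
m=cv2.morphologyEx(m,cv2.MORPH_CLOSE,np.ones((9,9)));m=cv2.morphologyEx(m,cv2.MORPH_OPEN,np.ones((5,5)))
r=cv2.inRange(hsv,(0,120,40),(14,255,150));r[:180]=0;r[275:]=0
for nm,mm,z in(("box",m,.064),("rail",r,.075),("tray",cv2.inRange(im,(0,0,0),(75,70,70)),.026)):
    for c in cv2.findContours(mm,cv2.RETR_EXTERNAL,cv2.CHAIN_APPROX_NONE)[0]:
        if cv2.contourArea(c)<40: continue
        X=ray(p,T,c[:,0],z)[:,:2].astype(np.float32)
        R=cv2.minAreaRect(X*1000); 
        if 200<c[:,0,1].mean()<280: print(nm,c[:,0].mean(0),R)
cv2.imwrite("pics/m.png",np.hstack([m,r])[170:290])
E
```

```text
A [ 15 104 203] [ 15 111 202]
B [ 15 109 206] [ 14 111 202]
C [ 17 110 209] [ 15 110 208]
bg [ 18  76 164] [ 18  73 164]
tray [60  7 70] [113  14  74]
box [244.439  245.9573] ((486.61077880859375, 123.33061981201172), (128.96170043945312, 58.51939392089844), 9.901434898376465)
box [305.9576 230.6121] ((521.611083984375, -9.871833801269531), (130.32798767089844, 58.401947021484375), 9.978729248046875)
box [386.8036 218.3869] ((548.4043579101562, -182.85360717773438), (58.515899658203125, 130.83682250976562), 81.74221801757812)
rail [247.     257.6471] ((463.2625427246094, 117.32029724121094), (8.663806915283203, 32.67482376098633), 8.236283302307129)
rail [308.7143 240.4857] ((499.9286804199219, -13.862064361572266), (9.262663841247559, 32.71190643310547), 5.815819263458252)
rail [437.1111 251.9766] ((480.2669982910156, -283.5857238769531), (27.309703826904297, 92.73269653320312), 88.99064636230469)
rail [385.6216 228.6757] ((524.8382568359375, -176.84437561035156), (36.28784942626953, 9.837108612060547), 83.71318054199219)
rail [540.8054 226.6275] ((529.5000610351562, -504.6788024902
[... 252 characters left out ...]
171875), (110.3454360961914, 119.10794830322266), 87.74987030029297)
tray [259.7818 239.5   ] ((501.71343994140625, 91.20970153808594), (123.91081237792969, 6.109435558319092), 10.699553489685059)
tray [463.3889 210.6759] ((569.0013427734375, -361.2461242675781), (97.45980834960938, 31.13945770263672), 88.54839324951172)
tray [370.2797 215.    ] ((556.921875, -155.0401153564453), (6.480729579925537, 131.478271484375), 81.5644760131836)
tray [520.37   233.1674] ((518.8575439453125, -486.0125427246094), (228.28738403320312, 33.249855041503906), 4.725459439214319e-05)
tray [478.8815 279.1418] ((480.01922607421875, -345.7862548828125), (635.9961547851562, 185.4300079345703), 0.35436829924583435)
```

Sizes and rail offsets match. Box A is at (0.487, 0.123) heading 9.9°, B at (0.522, -0.010) heading 10°, and C at (0.548, -0.183) heading -8.3°. I'll go above A and check it with the wrist camera.

```bash
cat >> h.py <<'E'
BOX=dict(A=(.4866,.1233,9.9),B=(.5216,-.0099,10.0),C=(.5484,-.1829,-8.26))
def look(z,sat=90):  # box-top rectangle(s) seen by wrist camera
    p,T,im=camera("wrist")
    return p,T,im
E
python3 - <<'E'
from h import *
x,y,h=BOX["A"]
_,a,q=best([x,y,.16],h+90); print(a,q)
ctrl.goto([x,y,.16],ori(a)); print(ctrl.current_t(),ctrl.current_tool_pos(),ctrl.current_contact_force())
p,T,im=camera("wrist")
hd=np.radians(h);u=np.array([np.cos(hd),np.sin(hd)]);v=np.array([-u[1],u[0]])
for z in(.064,):
    P=[np.r_[np.array([x,y])+sx*.065*u+sy*.029*v,z] for sx,sy in((-1,-1),(1,-1),(1,1),(-1,1))]
    cv2.polylines(im,[np.int32(proj(p,T,P))],True,(255,0,0),1)
cv2.imwrite("pics/wA.png",im)
E
```

```text
99.9 [  7.4001  22.2974  98.0824  -0.      59.6203 -92.4999]
2.0417 [0.4867 0.1239 0.1601] [ 0.6384 -0.4301  0.8098]
```

View pics/wA.png

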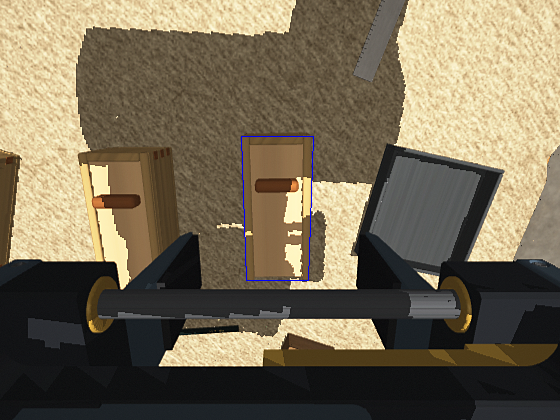

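The outline drawn from the top estimate sits on box A (columns 242–313) to within about 2 px, so I'm going to weigh all three boxes.

```bash
cat >> h.py <<'E'
def F(n=10):
    f=[]
    for _ in range(n): f.append(ctrl.current_contact_force()); ctrl.sleep(.02)
    return np.mean(f,0)
def weigh(k):
    x,y,h=BOX[k]
    a=best([x,y,.13],h+90)[1]
    ctrl.goto([x,y,.13],ori(a))
    b=F()
    ctrl.move_l([x,y,.013],vel=.12)
    ctrl.command_gripper(0.0); w=ctrl.current_grip_width()
    ctrl.move_l([x,y,.053],vel=.08); ctrl.sleep(.2)
    f=F(); w2=ctrl.current_grip_width()
    ctrl.move_l([x,y,.0185],vel=.08)
    hit=ctrl.move_l([x,y,.0125],vel=.02,contact_N=4)
    print(k,"kg",(b-f)[2]/9.81,"base",b,"width mm",w*91,w2*91,"down",hit,ctrl.current_tool_pos())
    ctrl.command_gripper(1.0)
    ctrl.move_l([x,y,.13],vel=.15); print("t",ctrl.current_t())
E
python3 -c "
from h import *
weigh('A')"
```

```text
A kg 0.3552054648032126 base [0.2962 0.2049 0.2541] width mm 57.88476698655636 58.038312182965726 down True [0.487  0.1233 0.013 ]
t 7.7833
```

```bash
python3 -c "
from h import *
weigh('B');weigh('C')
_,_,im=camera('top');cv2.imwrite('pics/top1.png',cv2.resize(im[140:290,140:440],None,fx=2.5,fy=2.5))"
```

```text
B kg 0.6667426331768291 base [-0.084  -0.0436 -0.0109] width mm 58.00298767012674 57.89145249675702 down True [ 0.522 -0.01   0.013]
t 13.8333
C kg 0.30915443741228943 base [-0.3846 -0.005  -0.0282] width mm 57.862781910224676 57.84761346225895 down True [ 0.5487 -0.1831  0.013 ]
t 20.0167
```

View pics/top1.png

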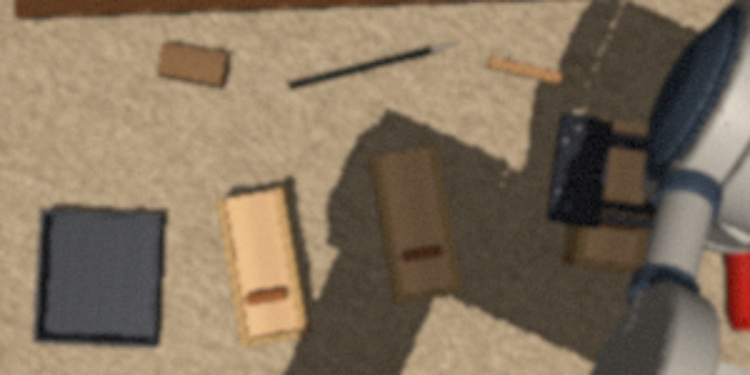

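B is the heavy one (0.67 kg against 0.36 and 0.31), and the boxes are back in place. Next I push B's lid open.

Run:
```python
from h import *
x,y,h=BOX["B"];hd=np.radians(h);u=np.array([np.cos(hd),np.sin(hd)])
P=lambda s,z:np.r_[np.array([x,y])+s*u,z]
a=best(P(-.062,.13),h+90)[1]
ctrl.command_gripper(0.0)
ctrl.goto(P(-.062,.12),ori(a)); ctrl.move_l(P(-.062,.066),vel=.12)
f0=F(5)
hit=ctrl.move_l(P(.045,.066),vel=.06,contact_N=4); print(hit,(ctrl.current_tool_pos()[:2]-[x,y])@u,F(5)-f0)
if not hit:
    hit=ctrl.move_l(P(.064,.066),vel=.02,contact_N=2.5); print(hit,(ctrl.current_tool_pos()[:2]-[x,y])@u,F(5)-f0)
s=(ctrl.current_tool_pos()[:2]-[x,y])@u
ctrl.move_l(P(s-.02,.066)); ctrl.move_l(P(s-.02,.15))
ctrl.command_gripper(.62)
b=best(P(-.01,.16),h)[1]; ctrl.goto(P(-.01,.16),ori(b))
p,T,im=camera("wrist")
for c,r,z in((-.01,.02,.052),):
    t=np.linspace(0,6.28,40);C=P(c,z)+r*np.c_[np.cos(t),np.sin(t),0*t]
    cv2.polylines(im,[np.int32(proj(p,T,C))],True,(255,0,0),1)
cv2.imwrite("pics/wB.png",im)
p,T,im=camera('top');cv2.imwrite('pics/top2.png',im)
print(b,ctrl.current_t(),ctrl.current_grip_width())
```

```text
False 0.044864075233652156 [ 0.4195 -0.1451 -0.1767]
True 0.05974575993669896 [ 0.3331 -0.007  -0.1832]
10.0 29.1833 0.6163927415895283
```

View pics/wB.png

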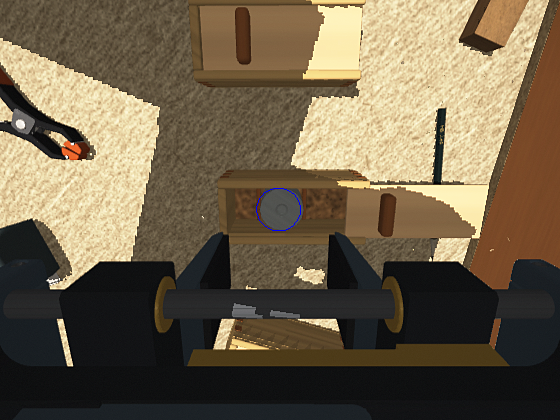

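The lid is fully open (the stop was felt at 59.7 mm, 59 expected). The steel blank at (279,210) lies inside the predicted circle. Next I grip it and carry it to the tray.

Run:
```python
from h import *
x,y,h=BOX["B"];hd=np.radians(h);u=np.array([np.cos(hd),np.sin(hd)])
P=lambda s,z:np.r_[np.array([x,y])+s*u,z]
f0=F()
hit=ctrl.move_l(P(-.01,.016),vel=.08,contact_N=6); print("hit",hit,ctrl.current_tool_pos())
if not hit:
    ctrl.command_gripper(0.0); print("w",ctrl.current_grip_width()*91)
    ctrl.move_l(P(-.01,.135),vel=.1); ctrl.sleep(.2)
    print("kg",(f0-F())[2]/9.81,ctrl.current_grip_width()*91,ctrl.current_t())
    t=np.array([.4779,.2707])
    ctrl.move_l(np.r_[t,.135],vel=.2,ori=ori(-2)); 
    ctrl.move_l(np.r_[t,.02],vel=.1)
    hit=ctrl.move_l(np.r_[t,.0105],vel=.015,contact_N=2.5); print("down",hit,ctrl.current_tool_pos())
    if hit:
        ctrl.command_gripper(.62); ctrl.move_l(np.r_[t,.14],vel=.12)
        print(ctrl.current_t(),F())
        p,T,im=camera("wrist");cv2.imwrite("pics/wT.png",im)
```

```text
hit False [ 0.512  -0.0117  0.0163]
w 39.665152809205935
kg 0.43100570654610987 39.48796741057879 33.4167
down True [0.4779 0.2707 0.0122]
38.5083 [ 0.0201  0.3581 -0.0227]
```

```bash
ls -la pics
```

```text
total 2796
drwxr-xr-x 2 agent agent   4096 Dec  5 14:27 .
drwxr-xr-x 3 agent agent   4096 Dec  5 14:24 ..
-rw-r--r-- 1 agent agent   2666 Dec  5 14:24 m.png
-rw-r--r-- 1 agent agent 422440 Dec  5 14:24 scene0.png
-rw-r--r-- 1 agent agent 412020 Dec  5 14:24 top0.png
-rw-r--r-- 1 agent agent 352832 Dec  5 14:25 top1.png
-rw-r--r-- 1 agent agent 415916 Dec  5 14:26 top2.png
-rw-r--r-- 1 agent agent 425416 Dec  5 14:25 wA.png
-rw-r--r-- 1 agent agent 406449 Dec  5 14:26 wB.png
-rw-r--r-- 1 agent agent 399403 Dec  5 14:27 wT.png
```

Touchdown was at 12.2 mm (12 expected). One last check with the arm moved clear.

Run:
```python
from h import *
ctrl.movej([62.195,28.281,77.091,0,74.628,-5.472])
a=ctrl.read_camera("top");b=ctrl.read_camera("scene")
cv2.imwrite("pics/fin.png",np.vstack([cv2.resize(a[140:290,130:450],(640,300)),cv2.resize(b[140:360,80:550],(640,300))]))
print(ctrl.current_t())
```

```text
40.3
```

View pics/fin.png

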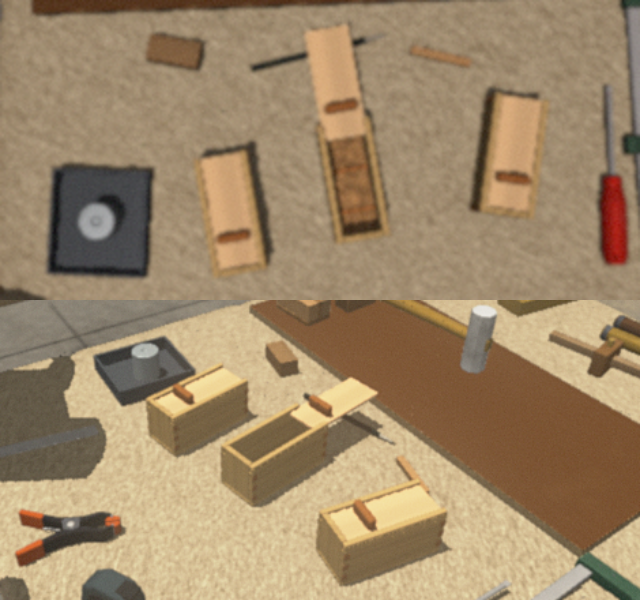

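The final view shows the blank upright in the tray at (97,221), B open and empty, A and C shut, and the offcut, pencil and peg still in place.

```bash
python3 -c "
from bench import ctrl
ctrl.sign_off()"
```

```text
the job is handed in; nothing more can be done
```

The steel blank is in the parts tray and the job is handed in. The robot clock read 40.3 s at the last check, against the 72 s limit.

- **Weighing:** I lifted all three boxes and set each back upright. They felt like 0.36, 0.67 and 0.31 kg, so the middle box was the heavy one.
- **Lid and blank:** I pushed only the middle box's lid open, until it met its end stop. The blank I took out weighed 0.431 kg and measured 39.5 mm across, which matches steel. It touched down softly in the tray at the expected height.
- **Last checks:** The final pictures show the blank standing upright in the tray and the middle box open and empty. The two light boxes are upright and shut, and the offcut, pencil and peg look unmoved. I compared those three by eye only. No check failed or disagreed.

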